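Reload the label-tape dispenser from behind the front roll

ROBOT

A 7-joint arm with a two-finger parallel gripper is mounted at the origin on a cart in front of the work surface, level with it; the furniture and walls round the work are solid. World frame = base frame: x ahead of the robot, y to its left, z up, the work surface at z = 0. Lengths are in mm, angles in rad, forces in N, time in s.
With the tool pointing down it reaches from about 400 to 850 mm from the base axis. Payload 10.4 kg.
Tool frame: the origin (TCP) lies at the centre of the arm's flange, where the gripper is bolted on; the fingertips stand 182 mm ahead of it and the grasp point (between the pads) lies 164 mm ahead of it (env.tip_extent is the z of the fingertips in the tool frame, in mm); z points along the fingers, y is the line along which they close (so a half turn about z gives the same grasp; the last joint's range is limited). The gripper opens to 87 mm and grips with 3 to 60 N. Pads are 19 mm wide; open, the fingers measure 117 mm over their backs; the gripper's body (75 mm by 190 mm) begins 51 mm behind the grasp point.
Start: joints at [1.265, 0.332, -0.065, 1.46, 0.022, 1.35, -0.088], TCP at [174.417, -600.176, 404.776] pointing down, gripper open.
Joint ranges: [-2.6, 2.6], [-0.5, 2.12], [-1.47, 1.34], [0.16, 2.42], [-1.27, 4.41], [0.06, 2.06], [-2.6, 2.6]. Speed limits (rad/s): [2.22, 2.22, 2.79, 2.79, 3.14, 3.14, 3.14].

INTERFACE

Orientations are given as a unit quaternion [w, x, y, z].
In Python, from rig import env, eoat, imaging, workorder gives the robot as it stands. The module is installed in compiled form; this text tells all that it offers. Calls block until the motion is done:
- env.move_ptp(position, orientation): joint-space move of the TCP to a pose.
- env.move_l(position, v=150, frame=None, stop_force=None): straight line of the TCP; frame=None keeps the orientation; v is the mean speed in mm/s. With stop_force (N) it stops when the force on the tool has changed by that much, and returns True; else False.
- env.set_joints(angles): joint-space move.
- eoat.gripper_to(opening, grip_force=None): finger opening in mm; grip_force is the grip in N (None keeps the last); returns when the fingers have stopped.
- env.wait(seconds).
- env.solve_ik(position, orientation): joint angles nearest the present ones, or None.
- env.observe(): the state.
- imaging.camera(name): name is "scene" or "top"; returns the picture (420x560x3 uint8, red, green, blue); there is no depth.
- imaging.camera_model(name): a dict with "fov_y" (degrees; the focal length in pixels is half the picture's height over the tangent of half this angle, whatever the lens; pixels are square), "cx", "cy" (the principal point, pixels), "position" and "orientation" of the camera in the world. Camera axes: x right, y down, z forward; pixel columns grow to the right and rows downward; lengths in mm; the calibration is good to about 2 mm. A picture is of the moment at which its call begins. camera_model takes no time and is no camera call.
A pose or a line that the arm cannot do raises env.IKError and nothing moves.
- workorder.sign_off(): hands the job in; it is judged then, once.
The state is a dict: "t": time; "joint_pos": joint angles; "qvel": joint speeds; "joint_efforts": joint torques, N m; "position": TCP position; "orientation": TCP orientation; "contact_force": force on the tool from outside, world axes, zero at the start; "moment": the same for the moment, N m; "grip_width": finger opening in mm; "finger_force": force on a finger pad.
Only numpy, scipy, OpenCV 4.12 (cv2) and the standard library are available. Lean on these libraries where they do the work, as an engineer would, in place of code of your own. Each camera call takes 0.05 s, during which the arm holds its last target. There are 200 camera calls.

TASK

The blue desk dispenser is down to the last of its white tape: throw the white stub in the grey waste tub and load the dispenser with the yellow roll from the tape rack. To get at the yellow roll, slide the stop collar and then the roll in front off the free end of the bar and stand both in the dark metal trough meanwhile, with the innermost roll left on the bar. When the yellow roll sits in the dispenser, thread the front roll back on the bar and the collar after it, so that it keeps the rolls on.

Things in the scene. Friction and masses are not known exactly. Their poses are not given: they have to be found in the camera images.
- tape_rack: fixed tape rack; origin on the bench under the middle of its grey base plate (96 mm x, 190 mm y, 10 mm high). From an end plate 119 mm high at y = -71 mm a level steel bar, 10 mm thick, axis at x = 0, z = 90 mm, runs along +y to its free end at y = +85 mm (last 8 mm tapered). A tear-off edge 30 mm high runs along x = -45 mm. The bar carries, from the end plate outwards: 3 rolls, then the collar
- stop_collar: stop collar outermost on the bar, a black rubber ring 40 mm across and 18 mm wide with a steel-lined 18 mm bore, 50 g; hangs loosely, its centre 4 mm below the bar's axis. Origin at its centre, y axis along the bore
- yellow_roll: roll of yellow labelling tape, a rigid ring 56 mm across and 25 mm wide with a brown cardboard core and a 26 mm bore, 50 g; origin at its centre, y axis along the bore. Middle roll on the bar; hangs with its centre 8 mm below the bar's axis
- red_roll: roll of red labelling tape, a rigid ring 56 mm across and 25 mm wide with a brown cardboard core and a 26 mm bore, 50 g; origin at its centre, y axis along the bore. On the bar, either in front of the yellow roll or innermost; hangs with its centre 8 mm below the bar's axis
- green_roll: roll of green labelling tape, a rigid ring 56 mm across and 25 mm wide with a brown cardboard core and a 26 mm bore, 50 g; origin at its centre, y axis along the bore. On the bar, innermost if the red roll is in front, else in front; hangs with its centre 8 mm below the bar's axis
- white_stub: nearly used-up roll of white tape standing in the dispenser's well, a ring 42 mm across and 25 mm wide with a 26 mm bore, 15 g; origin at its centre, y axis along the bore
- dispenser: fixed blue desk dispenser (x = -105 mm, the blade, to +55 mm; 58 mm in y), all of it at most 33 mm high. Its drop-in well holds a roll on edge, bore along y, on two rollers, between side cheeks 35 mm apart inside. Origin on the bench under the middle of the well; a full roll seated there has its centre 50 mm straight above it, the white stub 42 mm
- trough: fixed dark sheet-metal V trough, 200 mm long (y), 42 mm wide (x), 15 mm high, slopes of 30 degrees; rolls and collar stand in it on edge, bore along its y, and do not roll away: centre of a roll 35 mm, of the collar 26 mm above the bench. Room for both along its length. Origin on the bench under its middle
- waste_tub: fixed grey open tub, 112 by 112 mm over its rim and 55 mm high, walls 3 mm; origin on the bench under its middle. Waste may be let fall into it from just above its rim
There are look-alikes about, which are no part of the job. Leave any pink or purple look-alike of the white_stub alone.

How it is judged (in metres and radians):
On the way, in this order (a step that is already met when the one before it is completed fails the run):
1. the stop collar stands released in the trough (x of stop_collar in the frame of trough between -0.01 and 0.01 m and y of stop_collar in the frame of trough between -0.095 and 0.095 m and z of stop_collar in the frame of trough between 0.016 and 0.034 m and linear speed of stop_collar below 0.03 m/s and contact force between the fingers and stop_collar below 0.2 N), for 0.2 s.
2. collar and front roll both stand released in the trough (all of step 1 and ((x of red_roll in the frame of trough between -0.01 and 0.01 m and y of red_roll in the frame of trough between -0.095 and 0.095 m and z of red_roll in the frame of trough between 0.025 and 0.043 m and linear speed of red_roll below 0.03 m/s and contact force between the fingers and red_roll below 0.2 N) or (x of green_roll in the frame of trough between -0.01 and 0.01 m and y of green_roll in the frame of trough between -0.095 and 0.095 m and z of green_roll in the frame of trough between 0.025 and 0.043 m and linear speed of green_roll below 0.03 m/s and contact force between the fingers and green_roll below 0.2 N))), for 0.2 s.
3. the yellow roll sits in the dispenser's well while collar and front roll are still in the trough (all of step 2 and x of yellow_roll in the frame of dispenser between -0.008 and 0.008 m and y of yellow_roll in the frame of dispenser between -0.009 and 0.009 m and z of yellow_roll in the frame of dispenser between 0.043 and 0.057 m and angle between the y axis of yellow_roll and the y axis of dispenser, either way round below 0.2 rad), for 0.2 s.
At the end, for the whole second after the job is handed in: Yellow roll seated in the dispenser (centre within 8 mm along, 9 mm across, 7 mm in height, bore within 0.2 rad of the cross axis); red and green rolls hang on the bar, the collar outside both, centre 6 mm or more inside the bar's end; white stub in the tub; all at rest (x of yellow_roll in the frame of dispenser between -0.008 and 0.008 m and y of yellow_roll in the frame of dispenser between -0.009 and 0.009 m and z of yellow_roll in the frame of dispenser between 0.043 and 0.057 m and angle between the y axis of yellow_roll and the y axis of dispenser, either way round below 0.2 rad and x of red_roll in the frame of tape_rack between -0.012 and 0.012 m and y of red_roll in the frame of tape_rack between -0.065 and 0.074 m and z of red_roll in the frame of tape_rack between 0.07 and 0.093 m and x of green_roll in the frame of tape_rack between -0.012 and 0.012 m and y of green_roll in the frame of tape_rack between -0.065 and 0.074 m and z of green_roll in the frame of tape_rack between 0.07 and 0.093 m and x of stop_collar in the frame of tape_rack between -0.012 and 0.012 m and y of stop_collar in the frame of tape_rack between -0.065 and 0.079 m and z of stop_collar in the frame of tape_rack between 0.07 and 0.093 m and ((y of each of red_roll, green_roll in the frame of tape_rack below -0.028 m and y of stop_collar in the frame of tape_rack above -0.028 m) or (y of each of red_roll, green_roll in the frame of tape_rack below -0.012 m and y of stop_collar in the frame of tape_rack above -0.012 m) or (y of each of red_roll, green_roll in the frame of tape_rack below 0.004 m and y of stop_collar in the frame of tape_rack above 0.004 m) or (y of each of red_roll, green_roll in the frame of tape_rack below 0.02 m and y of stop_collar in the frame of tape_rack above 0.02 m) or (y of each of red_roll, green_roll in the frame of tape_rack below 0.036 m and y of stop_collar in the frame of tape_rack above 0.036 m) or (y of each of red_roll, green_roll in the frame of tape_rack below 0.052 m and y of stop_collar in the frame of tape_rack above 0.052 m) or (y of each of red_roll, green_roll in the frame of tape_rack below 0.068 m and y of stop_collar in the frame of tape_rack above 0.068 m)) and x of white_stub in the frame of waste_tub between -0.051 and 0.051 m and y of white_stub in the frame of waste_tub between -0.051 and 0.051 m and z of white_stub in the frame of waste_tub between 0 and 0.05 m and linear speed of each of yellow_roll, red_roll, green_roll, white_stub, stop_collar below 0.03 m/s); the robot touches nothing.
It fails at once if the innermost roll is taken off the bar (the red and the green roll are both off it) ((y of red_roll in the frame of tape_rack above 0.1 m or x of red_roll in the frame of tape_rack above 0.04 m or x of red_roll in the frame of tape_rack below -0.04 m) and (y of green_roll in the frame of tape_rack above 0.1 m or x of green_roll in the frame of tape_rack above 0.04 m or x of green_roll in the frame of tape_rack below -0.04 m)).
It also fails if it takes over 141 s, if anything falls off the work surface, if the arm or the gripper's body presses on something with over 40 N, if the wrist force passes 120 N, or if a joint passes its speed limit or range.

## Working session

There is one attempt and no reset: what is moved stays moved. The work goes in short steps, each a Python script; the robot and the scene stay as the last script left them, time stands still between calls to the robot, and variables do not carry over. Pictures are saved under pics/ and viewed, at most 14 in all, crops included, and the job is handed in when it is done.

```bash
mkdir -p pics; ls
python3 - <<'E'
from rig import env,eoat,imaging,workorder
import cv2
for n in("scene","top"):
    im=imaging.camera(n); cv2.imwrite(f"pics/{n}0.png",im[:,:,::-1]); print(n,imaging.camera_model(n))
o=env.observe(); print(o)
E
```

```text
pics
scene {'fov_y': 54.77115837173341, 'cx': 286.16159986282713, 'cy': 206.67035921863476, 'position': array([ 97.55411397, 327.53436791, 796.97719278]), 'orientation': array([ 0.14349907, -0.38603238,  0.86170786, -0.29638923])}
top {'fov_y': 56.92358554936932, 'cx': 281.97306358651036, 'cy': 219.4215626327411, 'position': array([ 380.51730788,  -15.17337853, 1199.29360738]), 'orientation': array([ 0.04760989, -0.6978515 ,  0.71189699, -0.06276348])}
{'t': 0.1, 'joint_pos': array([ 1.2654147 ,  0.3328446 , -0.06468278,  1.46082571,  0.02162308,
        1.34988428, -0.08851252]), 'qvel': array([ 3.77017548e-05, -7.35920937e-04,  3.70938984e-04, -2.97590110e-03,
       -6.17005584e-05, -4.57434389e-04, -1.55683747e-03]), 'joint_efforts': array([ 1.40968583e-03, -6.24546790e+01,  2.48345488e-02, -3.90724611e+01,
       -6.12821896e-02,  3.65911459e-02,  5.55034717e-05]), 'position': array([ 174.35991434, -600.08462309,  404.0259749 ]), 'orientation': array([-6.19504627e-04,  9.90021127e-01,  1.40917589e-01, -1.29931607e-04]), 'contact_force': array([ 0.01307395,  0.09653253, -0.25956471]), 'moment': array([-0.05240411,  0.04004629, -0.03706828]), 'finger_force': 0.0, 'grip_width': 87.13849464798722}
```

View pics/scene0.png

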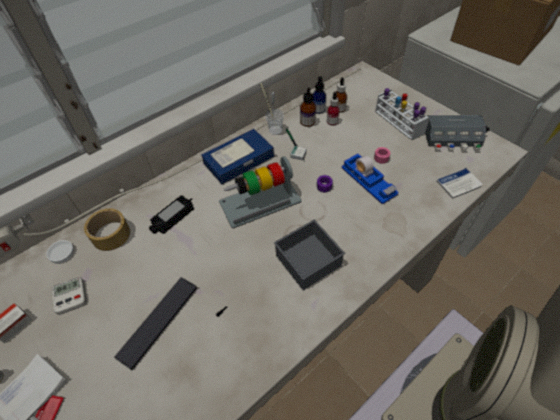

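View pics/top0.png

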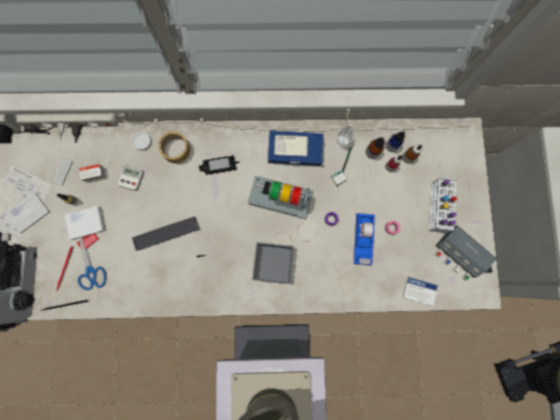

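The top view (col, row) shows the rack at (282,195) with its bar running left. Red is innermost (right), then yellow, then green in front, with the collar outside green. The dispenser with the white stub is at (365,235), the trough at (167,233) and the tub at (275,263). The look-alike rings are purple (331,218) and pink (392,228); the one to take is the white stub (367,229), because it is white and stands in the dispenser. I'll enlarge both views to confirm this.

Run:
```python
import cv2,numpy as np
t=cv2.imread("pics/top0.png"); s=cv2.imread("pics/scene0.png")
a=cv2.resize(t[165:290,235:405],None,fx=4.7,fy=4.7,interpolation=cv2.INTER_CUBIC)
b=cv2.resize(s[130:290,210:410],None,fx=3.7,fy=3.7,interpolation=cv2.INTER_CUBIC)
print(a.shape,b.shape)
cv2.imwrite("pics/topc.png",a);cv2.imwrite("pics/scenec.png",b)
```

```text
(588, 799, 3) (592, 740, 3)
```

View pics/topc.png

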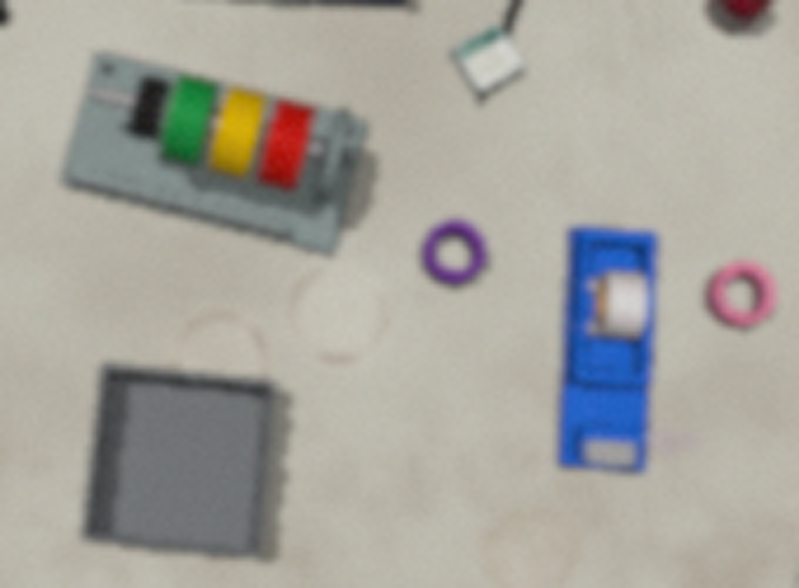

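View pics/scenec.png

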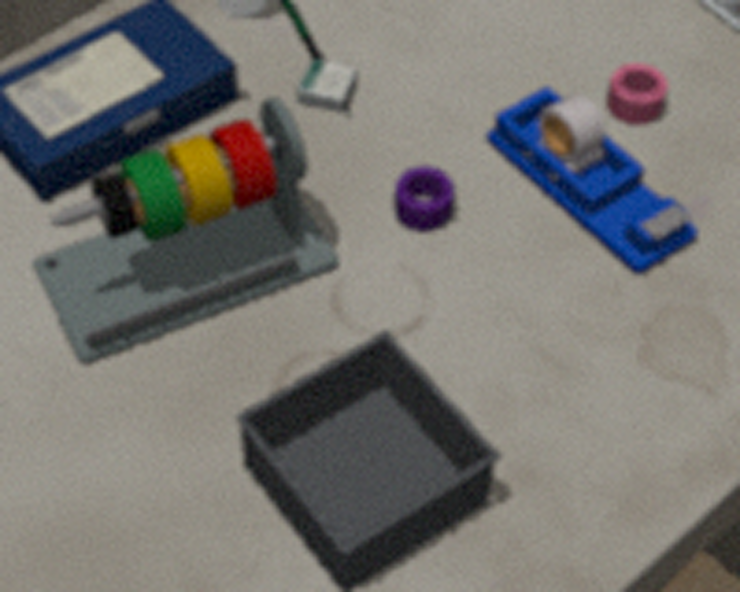

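The crops confirm it: the white stub stands in the blue dispenser's well, and the pink and purple rings lie on the bench outside it. On the bar, from the end plate outwards, are red, yellow, green and the black collar. Next I measure all of them by colour masks in both views.

```bash
cat > vis.py <<'E'
import numpy as np,cv2
from scipy.spatial.transform import Rotation as R
from rig import env,eoat,imaging,workorder
CM={n:imaging.camera_model(n) for n in("scene","top")}
def ray(n,p):
    m=CM[n]; f=210/np.tan(np.radians(m["fov_y"]/2)); q=m["orientation"]
    d=R.from_quat([q[1],q[2],q[3],q[0]]).apply([(p[0]-m["cx"])/f,(p[1]-m["cy"])/f,1])
    return m["position"],d/np.linalg.norm(d)
def onz(n,p,z):
    o,d=ray(n,p); return o+d*(z-o[2])/d[2]
def tri(ps,pt):
    (a,u),(b,v)=ray("scene",ps),ray("top",pt)
    s=np.linalg.lstsq(np.c_[u,-v],b-a,rcond=None)[0]
    A,B=a+s[0]*u,b+s[1]*v
    return (A+B)/2,np.linalg.norm(A-B)
def proj(n,P):
    m=CM[n]; f=210/np.tan(np.radians(m["fov_y"]/2)); q=m["orientation"]
    c=R.from_quat([q[1],q[2],q[3],q[0]]).inv().apply(np.asarray(P,float)-m["position"])
    return np.array([m["cx"]+f*c[0]/c[2],m["cy"]+f*c[1]/c[2]])
ROI={"scene":(slice(60,400),slice(100,420)),"top":(slice(160,300),slice(120,410))}
def blob(n,im,lo,hi,roi=None):
    "largest blob in HSV range: centroid, min-area rect, area"
    r=roi or ROI[n]; h=cv2.cvtColor(np.ascontiguousarray(im[r]),cv2.COLOR_RGB2HSV)
    m=cv2.inRange(h,lo,hi)
    k,l,st,c=cv2.connectedComponentsWithStats(m)
    i=1+np.argmax(st[1:,4]); off=np.array([r[1].start,r[0].start])
    ys,xs=np.nonzero(l==i)
    (rc,rs,ra)=cv2.minAreaRect(np.c_[xs,ys].astype(np.float32))
    bp=cv2.boxPoints((rc,rs,ra))+off
    return c[i]+off,np.array(rc)+off,rs,ra,st[i,4],bp
COL=dict(red=((0,170,90),(6,255,255)),yellow=((18,150,100),(32,255,255)),green=((50,120,50),(85,255,255)),blue=((105,180,80),(118,255,255)))
E
cat > m1.py <<'E'
from vis import *
np.set_printoptions(precision=1,suppress=True)
I={n:cv2.imread(f"pics/{n}0.png")[:,:,::-1] for n in CM}
rs=(slice(150,205),slice(225,300)); rt=(slice(172,216),slice(245,315))
for k in("red","yellow","green"):
    a=blob("scene",I["scene"],*COL[k],rs);b=blob("top",I["top"],*COL[k],rt)
    print(k,a[0],a[4],b[0],b[1],b[2],b[4],"tri",*tri(a[0],b[0]),"z82",onz("top",b[0],84))
# collar: black
a=blob("scene",I["scene"],(0,0,0),(180,255,45),(slice(170,200),slice(232,250)));b=blob("top",I["top"],(0,0,0),(180,255,45),(slice(178,198),slice(258,273)))
print("collar",a[0],a[4],b[0],b[4],*tri(a[0],b[0]))
# white stub
a=blob("scene",I["scene"],(0,0,140),(180,60,255),(slice(150,178),slice(355,378)));b=blob("top",I["top"],(0,0,150),(180,60,255),(slice(218,240),slice(355,376)))
print("stub",a[0],a[4],b[0],b[2],b[4],*tri(a[0],b[0]))
bl=(slice(205,270),slice(350,380))
b=blob("top",I["top"],*COL["blue"],bl);print("disp top",b[0:5]);print(np.array([onz("top",p,15) for p in b[5]]))
for n,r in(("top",(slice(210,255),slice(125,205))),("scene",(slice(270,375),slice(105,205)))):
    b=blob(n,I[n],(0,0,0),(180,255,75),r);print("trough",n,b[0:5]);P=np.array([onz(n,p,8) for p in b[5]]);print(P,P.mean(0))
for n,r in(("top",(slice(238,288),slice(248,300))),("scene",(slice(215,290),slice(268,350)))):
    b=blob(n,I[n],(0,0,0),(180,80,125),r);print("tub",n,b[0:5]);P=np.array([onz(n,p,55) for p in b[5]]);print(P,P.mean(0))
# rack plate
b=blob("top",I["top"],(75,15,50),(110,110,170),(slice(170,225),slice(243,318)))
print("rack",b[0:5]);P=np.array([onz("top",p,10) for p in b[5]]);print(P,P.mean(0))
E
python3 m1.py
```

```text
red [276.  171.2] 149 [295.2 195.4] [295.3 195.3] (7.033533096313477, 16.492422103881836) 114 tri [622.8 -82.5  95.7] 4.400864844747457 z82 [627.  -81.7  84. ]
yellow [264.3 175.6] 205 [285.1 192.8] [285.2 192.7] (8.48874568939209, 17.220029830932617) 140 tri [631.2 -53.3  94.6] 4.466090032067235 z82 [635.2 -52.1  84. ]
green [251.5 180.8] 231 [274.5 190. ] [274.5 190. ] (7.761139392852783, 16.73495864868164) 130 tri [640.9 -22.4  91.3] 4.372669290524933 z82 [644.2 -20.9  84. ]
collar [239.7 180.2] 199 [266.2 187.6] 38 [646.2   3.3 108. ] 0.4219093551970966
stub [367.1 157. ] 228 [367.9 228.5] (11.0, 8.0) 102 [ 523.2 -295.7   73.4] 6.955403343098135
disp top (array([362.9, 239.9]), array([364. , 238.6]), (16.303417205810547, 47.82134246826172), 3.468229293823242, np.int32(493))
[[ 431.3 -261.    15. ]
 [ 578.9 -277.6   15. ]
 [ 574.9 -328.3   15. ]
 [ 427.3 -310.8   15. ]]
trough top (array([165.7, 233. ]), array([165.4, 233.2]), (12.016654968261719, 65.14291381835938), 71.56504821777344, np.int32(684))
[[519.3 416.6   8. ]
 [579.9 228.7   8. ]
 [544.  216.6   8. ]
 [484.1 403.7   8.
[... 282 characters left out ...]
273.9, 262.9]), array([274.2, 263. ]), (40.19708251953125, 37.65715408325195), 6.34019136428833, np.int32(1481))
[[385.   49.   55. ]
 [494.2  35.6  55. ]
 [478.7 -82.3  55. ]
 [369.7 -67.2  55. ]] [431.9 -16.2  55. ]
tub scene (array([309.3, 254.5]), array([309.6, 253.4]), (59.016841888427734, 60.350276947021484), 57.094757080078125, np.int32(3135))
[[494.9  47.8  55. ]
 [485.6 -96.6  55. ]
 [346.1 -54.7  55. ]
 [361.9  75.4  55. ]] [422.1  -7.   55. ]
rack (array([280.6, 202.1]), array([280.1, 197. ]), (58.45108413696289, 29.10427474975586), 14.03624439239502, np.int32(752))
[[ 618.1   61.5   10. ]
 [ 708.6   38.6   10. ]
 [ 659.7 -139.4   10. ]
 [ 570.1 -114.4   10. ]] [639.1 -38.4  10. ]
```

```bash
cat > m2.py <<'E'
from vis import *
np.set_printoptions(precision=1,suppress=True)
T=lambda c,r:((c+.5)/4.7-.5+235,(r+.5)/4.7-.5+165)
S=lambda c,r:((c+.5)/3.7-.5+210,(r+.5)/3.7-.5+130)
print("rack plate corners top/scene z=10")
for t,s in((T(97,52),S(36,262)),(T(64,184),S(84,360)),(T(335,253),S(337,262))): print(onz("top",t,10)if t else"",onz("scene",s,10),*tri(s,t))
print("bar tip z90",onz("top",T(88,94),90),onz("scene",S(53,218),90),*tri(S(53,218),T(88,94)))
print("disp box far corners z33; L R")
for t,s in((T(570,228),S(487,140)),(T(657,232),S(552,90))): print(onz("top",t,33),tri(s,t)[0] if s else "")
print("disp near corners(blade) low", [onz("top",T(*p),12) for p in((560,467),(645,471))], onz("scene",S(640,272),0),onz("scene",S(695,235),12))
print("stub x(z42)",onz("top",T(625.5,305),42)," y(z63)",onz("top",T(625.5,305),63))
print("tub rim z55 top",[onz("top",T(*p),55)for p in((103,365),(288,385),(272,560),(83,538))])
print("tub rim scene",[onz("scene",S(*p),55)for p in((240,418),(388,333),(497,457))])
I={n:cv2.imread(f"pics/{n}0.png") for n in CM}
m=cv2.inRange(cv2.cvtColor(I["scene"],cv2.COLOR_BGR2HSV),(0,0,0),(180,255,75))
m[:270]=0;m[375:]=0;m[:,:105]=0;m[:,205:]=0
c=max(cv2.findContours(m,0,1)[0],key=cv2.contourArea)
q=cv2.approxPolyDP(cv2.convexHull(c),6,True)[:,0];print("trough quad",q.tolist());print(np.array([onz("scene",p,15) for p in q]))
a=cv2.resize(I["scene"][270:375,105:210],None,fx=4,fy=4,interpolation=3);b=cv2.resize(I["top"][205:265,125:210],None,fx=4,fy=4,interpolation=3)
w=np.zeros((420,780,3),np.uint8);w[:420,:420]=a;w[:240,430:430+340]=b;cv2.imwrite("pics/tr.png",w)
E
python3 m2.py
```

```text
rack plate corners top/scene z=10
[709.1  38.7  10. ] [704.2  37.   10. ] [708.6  37.2   6.5] 4.405330798068521
[619.1  61.6  10. ] [616.1  61.8  10. ] [619.2  61.2   6.3] 1.7606214664333124
[ 569.4 -117.3   10. ] [ 566.5 -114.7   10. ] [ 570.2 -117.9    4. ] 0.3643958044707433
bar tip z90 [660.1  41.   90. ] [664.5  37.8  90. ] [658.3  40.8  97.5] 0.38442624979870027
disp box far corners z33; L R
[ 579.4 -269.4   33. ] [ 583.5 -277.1    2.2]
[ 575.8 -326.3   33. ] [ 574.6 -330.8   24.1]
disp near corners(blade) low [array([ 425.4, -259.4,   12. ]), array([ 421.6, -314.8,   12. ])] [ 427.7 -266.6    0. ] [ 418.8 -310.3   12. ]
stub x(z42) [ 527.  -300.8   42. ]  y(z63) [ 524.3 -295.6   63. ]
tub rim z55 top [array([493.5,  35.1,  55. ]), array([478.6, -81.2,  55. ]), array([370.1, -68.3,  55. ]), array([386.1,  48.7,  55. ])]
tub rim scene [array([490.6,  33.7,  55. ]), array([477.1, -74.3,  55. ]), array([370.6, -59.2,  55. ])]
trough quad [[193, 284], [134, 368], [115, 357], [180, 278]]
[[548.3 216.7  15. ]
 [474.4 397.1  15. ]
 [517.3 414.6  15. ]
 [579.5 229.8  15. ]]
```

View pics/tr.png

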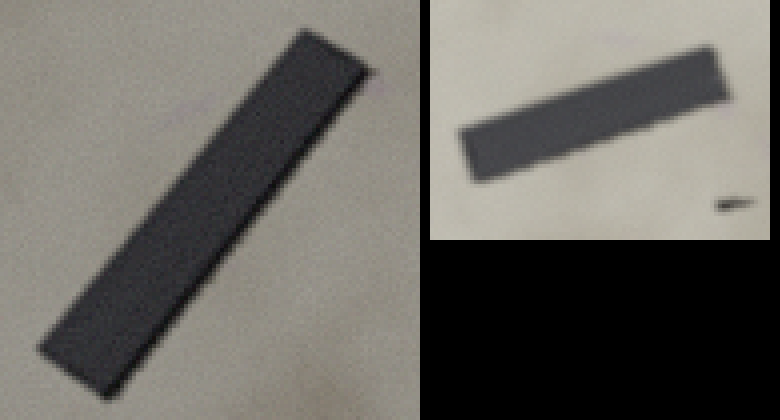

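The trough's rim is clear in both views. The top-view corners give a centre of about (531,315) mm with yaw 17.9°, and the scene view agrees to within 2 mm. The rack origin comes out at about (639,-41) with yaw -15.4°: plate and roll line agree. The dispenser is at about (526,-295) with yaw -3.8°, and the tub at about (431,-14). I start with the stub, which is nearest.

```bash
cat > rob.py <<'E'
import numpy as np
from rig import env,eoat,imaging,workorder
G=164
RACK=(np.array([638.8,-41.4]),np.radians(-15.4)); DISP=(np.array([526,-295.]),np.radians(-3.8)); TRO=(np.array([531,315.]),np.radians(17.9)); TUB=(np.array([431,-14.5]),0)
def W(fr,x,y):
    o,a=fr; return o+np.array([np.cos(a)*x-np.sin(a)*y,np.sin(a)*x+np.cos(a)*y])
def quat(phi): return np.array([0,np.cos(phi/2),np.sin(phi/2),0])
def best(p,phi):
    "orientation (of the two half turns) with the smaller travel, away from joint ends"
    q0=np.array(env.observe()["joint_pos"]); c=[]
    for f in(phi,phi+np.pi,phi-np.pi):
        q=env.solve_ik(p,quat(f))
        if q is not None: c.append((np.abs(np.array(q)-q0).max()+(2 if abs(q[6])>2.4 else 0),f))
    return quat(min(c)[1])
def over(xy,z,phi):
    p=[xy[0],xy[1],z+G]; env.move_ptp(p,best(p,phi))
def lin(xy,z,v=100,sf=None): return env.move_l([xy[0],xy[1],z+G],v=v,stop_force=sf)
def st(s=""):
    o=env.observe(); print(s,"t%.1f"%o["t"],"grasp",np.round(o["position"]-[0,0,G],1),"F",np.round(o["contact_force"],1),"w%.1f"%o["grip_width"],"ff%.1f"%o["finger_force"])
    return o
def snap(n,name):
    import cv2; im=imaging.camera(n); cv2.imwrite(f"pics/{name}.png",im[:,:,::-1]); return im
E
cat > s1.py <<'E'
from rob import *
D,a=DISP
eoat.gripper_to(48)
over(D,120,a); st("above")
print(lin(D,55,80,6)); st("down")
eoat.gripper_to(20,10); st("closed")
lin(D,130,150); st("up")
over(TUB[0],130,a); lin(TUB[0],95,150); st("tub")
eoat.gripper_to(50); lin(TUB[0],150,200); st("rel")
E
python3 s1.py
```

```text
above t2.8 grasp [ 525.5 -296.3  120.2] F [-0.6 -0.7 -0.3] w47.9 ff0.0
False
down t3.7 grasp [ 526.3 -295.1   55.5] F [ 0.3 -0.1 -1. ] w48.2 ff0.0
closed t4.3 grasp [ 526.1 -295.    55.2] F [0.5 0.  0.6] w24.9 ff10.0
up t4.9 grasp [ 525.7 -294.9  129.2] F [-1.  -0.4 -0.6] w24.4 ff10.0
tub t6.5 grasp [431.2 -15.1  94.9] F [-0.6  0.9  0.3] w24.8 ff10.0
rel t7.6 grasp [431.1 -14.5 150.5] F [-0.5  0.4 -0. ] w49.6 ff0.0
```

```bash
cat > s2.py <<'E'
from rob import *
import cv2
im=snap("top","top1"); ims=snap("scene","scene1")
P=W(RACK,0,49)
ph=RACK[1]+np.pi/2
eoat.gripper_to(60); over(P,170,ph); st()
print(lin(P,94,80,5)); st("down")
eoat.gripper_to(35,8); st("closed")
P=W(RACK,0,49); print(lin(P,98,40,8)); st("up4")
x=np.array([np.cos(RACK[1]),np.sin(RACK[1])])
for s in(1,-1):
    print("probe",s,lin(P+s*7*x,98,15,2.5)); o=st(); print("rack x %.1f"%((o["position"][:2]-RACK[0])@x)); lin(P,98,40)
st()
E
python3 s2.py
python3 - <<'E'
import cv2,numpy as np
t=cv2.imread("pics/top1.png")
cv2.imwrite("pics/t1.png",cv2.resize(t[165:290,235:405],None,fx=4.7,fy=4.7,interpolation=2))
E
```

```text
t9.3 grasp [651.4   5.9 169.9] F [-0.3  1.3  0.1] w59.7 ff0.0
False
down t10.4 grasp [652.    5.9  94.6] F [-0.5 -0.3 -0. ] w60.0 ff0.0
closed t11.0 grasp [651.9   5.9  94.2] F [-0.  -1.2  0.6] w38.9 ff8.0
False
up4 t11.2 grasp [651.9   5.8  98.3] F [ 0.  -0.3 -0.1] w39.1 ff8.0
probe 1 True
 t11.6 grasp [656.7   4.4  97.1] F [-0.6 -0.7 -0.9] w38.9 ff8.0
rack x 5.1
probe -1 True
 t12.2 grasp [648.9   6.4  97.9] F [3.1 0.1 1. ] w39.0 ff8.0
rack x -2.9
 t12.5 grasp [651.8   5.8  97.6] F [-0.   0.5 -0.2] w38.8 ff8.0
```

View pics/t1.png

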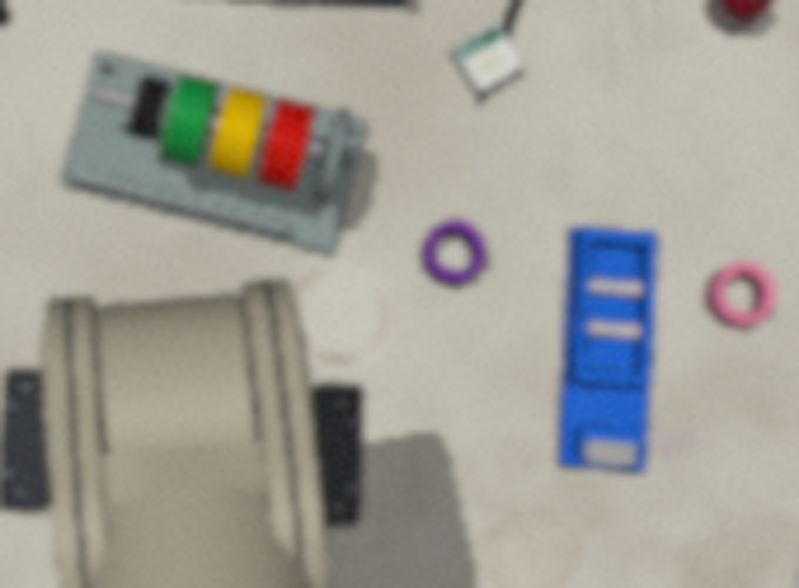

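The stub is out of the dispenser: its well is empty, with the two rollers at crop (614,287) and (614,329). The probe spans 8 mm, which is the collar's bore clearance, and puts the bar 1.1 mm towards +x. I correct the rack and carry on with the collar.

```bash
sed -i 's/^RACK=(np.array(\[638.8,-41.4\])/RACK=(np.array([639.9,-41.7])/' rob.py
cat > s3.py <<'E'
from rob import *
from vis import onz
print("well mid", onz("top",((614.5)/4.7-.5+235,(308.5)/4.7-.5+165),20))
P=W(RACK,0,49); lin(P,98,40)
print(lin(W(RACK,0,120),98,90,6)); st("off")
lin(W(RACK,0,120),150,200)
Q=W(TRO,0,50); ph=TRO[1]+np.pi/2
over(Q,120,ph); print(lin(Q,35,90,4)); st("tr")
eoat.gripper_to(58); lin(Q,130,200); st("rel")
snap("scene","scene2"); 
# green roll
P=W(RACK,0,21.2); ph=RACK[1]+np.pi/2
eoat.gripper_to(72); over(P,170,ph)
snap("top","top2")
print(lin(P,87,80,5)); st("down")
eoat.gripper_to(50,10); st("closed")
E
python3 s3.py
python3 - <<'E'
import cv2,numpy as np
t=cv2.imread("pics/scene2.png");u=cv2.imread("pics/top2.png")
w=np.zeros((440,790,3),np.uint8)
w[:420,:420]=cv2.resize(t[270:375,105:210],None,fx=4,fy=4,interpolation=2)
w[:260,430:790]=cv2.resize(u[205:270,125:215],None,fx=4,fy=4,interpolation=2)
cv2.imwrite("pics/c2.png",w)
E
```

```text
well mid [ 527.92120213 -298.49401634   20.        ]
False
off t13.7 grasp [671.8  73.3  97.9] F [-0.4 -0.2  0.1] w39.2 ff8.0
True
tr t16.2 grasp [515.5 362.4  34.8] F [2.1 0.3 3.4] w38.8 ff8.0
rel t17.5 grasp [515.5 362.2 129. ] F [-0.7  0.2 -0.4] w58.0 ff0.0
False
down t20.9 grasp [645.7 -21.2  87.6] F [ 0.3 -1.2  0.1] w71.9 ff0.0
closed t21.4 grasp [645.6 -21.3  87.2] F [-0.2  0.2  1.3] w54.4 ff10.0
```

View pics/c2.png

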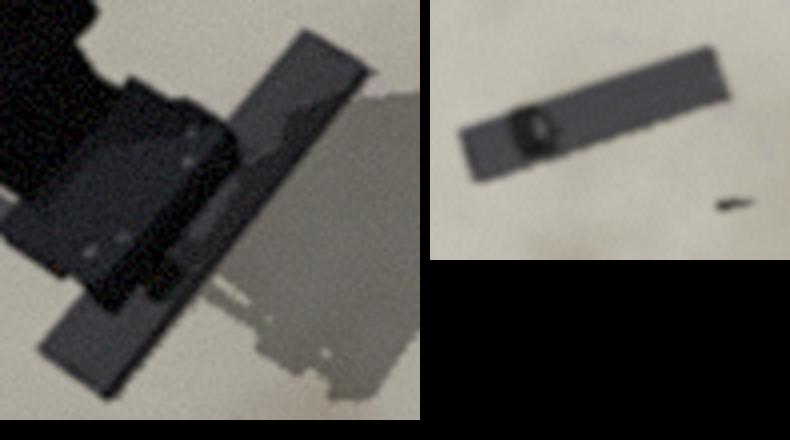

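The top crop shows the collar in the trough at (535,130), but I can't tell whether it stands or leans. I take another look now that the arm is out of the scene view.

Run:
```python
from rob import *; import cv2
t=snap("scene","scene3")[:,:,::-1];u=snap("top","top3")[:,:,::-1]
w=np.zeros((400,790,3),np.uint8)
w[:400,:400]=cv2.resize(t[320:370,112:162],None,fx=8,fy=8,interpolation=2)
w[:320,410:770]=cv2.resize(u[215:255,128:173],None,fx=8,fy=8,interpolation=2)
cv2.imwrite("pics/c3.png",np.clip(w*1.8,0,255).astype(np.uint8))
```

```text
(no output)
```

View pics/c3.png

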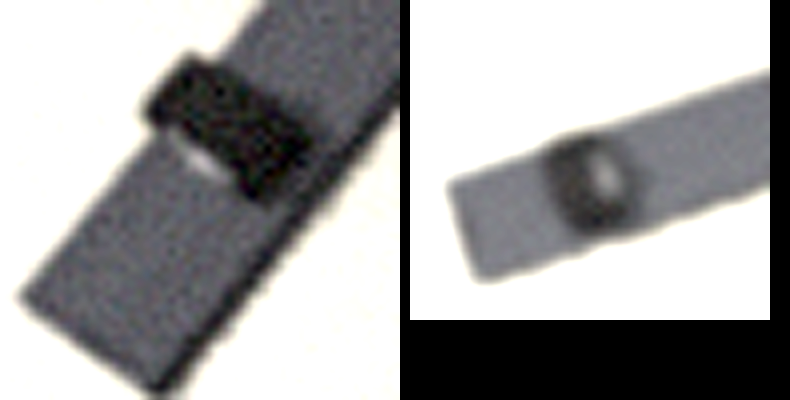

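The collar stands on edge in the trough, so step 1 is done. Next are the green roll to the trough and the yellow roll to the dispenser.

```bash
sed -i 's/DISP=(np.array(\[526,-295.\])/DISP=(np.array([527,-296.])/' rob.py
cat > s4.py <<'E'
from rob import *
ph=RACK[1]+np.pi/2
def pull(y):
    lin(W(RACK,0,y),95.2,40)
    hit=lin(W(RACK,0,128),95.2,110,6); st("off hit=%s"%hit)
    if hit: raise SystemExit
    lin(W(RACK,0,128),150,200)
pull(21.2)
Q=W(TRO,0,-45); over(Q,120,TRO[1]+np.pi/2); print(lin(Q,40.5,90,4)); st("tr")
eoat.gripper_to(72); lin(Q,130,200); st("rel")
P=W(RACK,0,-11); over(P,170,ph); print(lin(P,87,80,5)); st("down")
eoat.gripper_to(50,10); st("closed")
im=snap("scene","scene4"); snap("top","top4")
pull(-11)
st("yellow off")
E
python3 s4.py
python3 - <<'E'
import cv2,numpy as np
t=cv2.imread("pics/scene4.png");u=cv2.imread("pics/top4.png")
w=np.zeros((440,790,3),np.uint8)
w[:420,:420]=cv2.resize(t[270:375,105:210],None,fx=4,fy=4,interpolation=2)
w[:260,430:790]=cv2.resize(u[205:270,125:215],None,fx=4,fy=4,interpolation=2)
cv2.imwrite("pics/c4.png",w)
E
```

```text
off hit=False t23.0 grasp [674.   80.6  95.1] F [-0.  -0.2  0.1] w54.1 ff10.0
True
tr t25.1 grasp [544.8 272.   41.7] F [2.6 0.7 1.7] w54.8 ff10.0
rel t26.4 grasp [544.8 272.  129.8] F [ 0.1  0.2 -0.7] w72.3 ff0.0
False
down t28.9 grasp [637.2 -52.2  87.6] F [-0.4 -0.2 -0.5] w71.6 ff0.0
closed t29.3 grasp [637.  -52.3  87.2] F [-0.2  0.3  1.6] w54.7 ff10.0
off hit=False t31.2 grasp [674.   80.7  95.2] F [ 0.5 -0.2  0.5] w54.6 ff10.0
yellow off t31.6 grasp [674.   81.2 151.1] F [0.2 0.4 0.1] w54.5 ff10.0
```

View pics/c4.png

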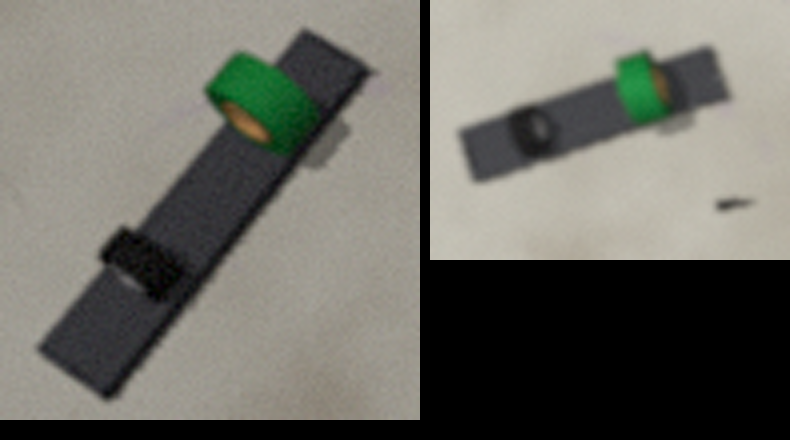

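Collar and green roll both stand in the trough. Now the yellow roll goes into the dispenser.

```bash
cat > s5.py <<'E'
from rob import *
lin(W(RACK,0,128),230,200)
D=DISP[0]; over(D,200,DISP[1]+np.pi/2); lin(D,80,120); print(lin(D,55.2,50,4)); st("seat")
eoat.gripper_to(72); st("open"); lin(D,150,200); st("rel")
over(W(RACK,0,160),230,RACK[1]+np.pi/2); env.wait(.2)
snap("scene","scene5"); snap("top","top5"); st()
E
python3 s5.py
python3 - <<'E'
import cv2,numpy as np
t=cv2.imread("pics/scene5.png");u=cv2.imread("pics/top5.png")
w=np.zeros((450,790,3),np.uint8)
w[:360,:440]=cv2.resize(t[135:207,330:418],None,fx=5,fy=5,interpolation=2)
w[:420,450:750]=cv2.resize(u[200:270,345:395],None,fx=6,fy=6,interpolation=2)
cv2.imwrite("pics/c5.png",w)
E
```

```text
True
seat t35.4 grasp [ 527.  -296.    54.6] F [ 1.7 -0.9  2.3] w54.6 ff10.0
open t36.0 grasp [ 526.6 -296.    54.5] F [ 0.2 -0.1 -0.2] w71.9 ff0.0
rel t36.6 grasp [ 526.7 -296.   149.3] F [-0.8 -0.7 -0. ] w72.5 ff0.0
 t38.6 grasp [682.5 111.9 230. ] F [0.1 0.3 0.1] w71.9 ff0.0
```

View pics/c5.png

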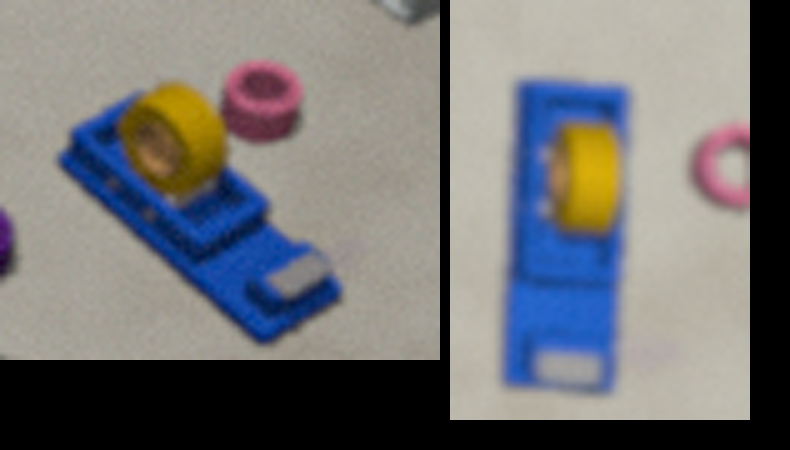

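The yellow roll sits upright between the cheeks on the rollers, and the height at contact, 49.4 mm, fits 50 mm. Now I thread green and then the collar back on. The trough contact forces suggest a shift of about 1.8 mm in its x.

```bash
cat > s6.py <<'E'
from rob import *
ph=RACK[1]+np.pi/2; pt=TRO[1]+np.pi/2
def thread(ty,off,cz,open_,y1,ybar,zc,h):
    Q=W(TRO,1.8,ty); eoat.gripper_to(open_); over(Q,130,pt); print(lin(Q,cz+off,80,5)); st("at")
    eoat.gripper_to(h-5,10); st("closed"); lin(Q,150,150)
    over(W(RACK,0,128),160,ph); lin(W(RACK,0,128),90+off,120)
    hit=lin(W(RACK,0,y1),90+off,70,4); st("threaded hit=%s"%hit)
    if hit: raise SystemExit
    lin(W(RACK,0,y1),zc+off,40,6); st("lowered"); eoat.gripper_to(open_)
    lin(W(RACK,0,y1),175,150); st("rel")
import sys
if sys.argv[1]=="roll": thread(-45,5.2,35,72,-5,0,82,56)
else: thread(50,8.2,26,60,48,0,86,40)
snap("scene","scene_"+sys.argv[1])
E
python3 s6.py roll
```

```text
False
at t41.0 grasp [546.7 272.9  40.8] F [-0.2  0.8 -0.3] w71.8 ff0.0
closed t41.4 grasp [546.6 272.8  40.4] F [-0.7 -0.9  2.1] w55.2 ff10.0
threaded hit=False t46.0 grasp [638.6 -46.1  95.2] F [ 0.4 -0.1 -0.8] w55.3 ff10.0
lowered t46.3 grasp [638.5 -46.4  86.8] F [ 0.1 -0.1 -0. ] w55.8 ff10.0
rel t47.7 grasp [638.3 -46.7 174.1] F [ 0.1 -0.5 -0.7] w72.0 ff0.0
```

```bash
python3 s6.py collar
python3 - <<'E'
from rob import *; import cv2
over(np.array([600,250.]),250,TRO[1]+np.pi/2); env.wait(.3)
t=snap("scene","sf")[:,:,::-1];u=snap("top","tf")[:,:,::-1]; st()
w=np.zeros((560,790,3),np.uint8)
w[:480,:450]=cv2.resize(t[140:300,220:370],None,fx=3,fy=3,interpolation=2)
w[:432,455:455+330]=cv2.resize(u[165:309,240:350],None,fx=3,fy=3,interpolation=2)
cv2.imwrite("pics/cf.png",w)
E
```

```text
False
at t51.2 grasp [517.5 363.3  34.8] F [ 0.6 -0.1  0.1] w59.7 ff0.0
closed t51.8 grasp [517.3 363.2  34.3] F [-1.3 -0.1  1.2] w39.2 ff10.0
threaded hit=False t55.9 grasp [652.7   5.3  98.2] F [ 0.6 -0.7 -1.1] w39.5 ff10.0
lowered t56.1 grasp [652.6   4.9  93.9] F [ 0.3 -0.4 -0.5] w38.9 ff10.0
rel t57.5 grasp [652.4   4.4 174.1] F [ 0.3  0.1 -0.4] w60.1 ff0.0
 t59.0 grasp [600.2 249.5 249.9] F [-0.2  0.5 -0.4] w59.9 ff0.0
```

View pics/cf.png

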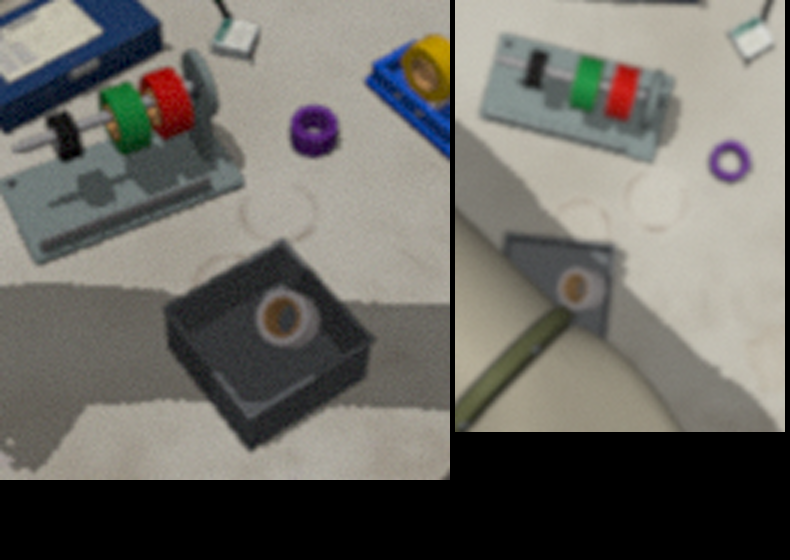

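The final picture shows red, green and then the collar on the bar (scene crop x 168, 125 and 65). The stub is in the tub at crop (287,318), the yellow roll is in the dispenser, and the arm is clear of everything. I hand in.

```bash
python3 -c "
from rig import workorder; print(workorder.sign_off())"
```

```text
the job is handed in; nothing more can be done
None
```

The job is done and handed in at about 59 s of the 141 s allowed: the white stub is in the tub, the yellow roll is seated in the dispenser, and the green roll and then the collar are back on the bar outside the red roll; the sign-off gave no verdict.

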